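# Set the swivel bar rest to its preset angle and load the bar

## Task

Set up the swivel bar rest for an angled saw cut: turn the orange clamp knob anticlockwise to loosen it, swing the V-rail by its black handle until the blue pointer stands at the red rider on the scale, and turn the knob clockwise until it is tight again. Then take the brass bar out of its wooden cradle, lay it in the open front part of the V-rail short of the bridge and let go of it, and finally take or push it by its rear end and slide it along the rail under the bridge until its front end touches the end stop. Leave the red rider and the things lying round about as they are.

Things in the scene. Friction and masses are not known exactly. Their poses are not given: they have to be found in the camera images.
- knob (a joint): Orange wing knob of the clamp, a bar 60 mm long, 14 mm wide and 28 mm high (from 34 to 62 mm above the bench) on a vertical screw. Angle in rad, grows anticlockwise seen from above = loosening; 0 = tight against its stop, 1.35 = loose stop. The clamp grips the head firmly below about 0.25 and is quite free above 0.5. Turning takes about 0.1 N m; let go at 0 it springs back to about 0.16, still tight.
- knob_grip (a point): On the knob's screw axis, 54 mm above the bench, 8 mm under the top of the knob's bar. Its x axis lies along the bar (so fingers close along its y axis) and turns with it; z up. The axis is fixed to the base, 90 mm from the head's pivot.
- head (a joint): Swing of the head (V-rail) about a vertical pivot in the middle of the round green base, rad, anticlockwise from above, range -0.5 to 0.5; 0 = rail square to the base. When the clamp is loose it swings with about 1.5 N at the handle and stays where it is left; when tight the clamp holds it against 20 N or more at the handle.
- rail_axis (a point): On the head right above its pivot, at the height of the axis of a bar lying in the V-rail (58 mm over the bench). x runs along the rail to the end stop, away from the robot; y left; z up; turns with the head. The aluminium rail runs from x = -130 to the stop face at +95 mm. It is 21 mm wide; its V walls end 7 mm under this height, its underside is 30 mm over the bench: fingers can straddle it.
- bridge (a point): Middle of the opening of the dark bridge over the rail, 11 mm along x from rail_axis, at the bar's axis height, axes as rail_axis. The bridge is 22 mm long along the rail; its opening is 30 mm wide and ends 15 mm above this point; outside it is 42 mm wide and ends 22 mm above it. A bar slides under it in the V with little resistance.
- rail_stop (a point): Centre of the end stop's face, 95 mm along the rail from rail_axis, at the height of the bar's axis. The stop plate is 36 mm wide and ends 12 mm above it.
- handle_grip (a point): Middle of the upright black handle post of the head: 16 mm in diameter, from 28 to 66 mm above the bench; this point is 50 mm above the bench and 85 mm to the right (-y of the head) of the pivot. z up.
- pointer_tip (a point): Tip of the blue pointer under the front end of the rail, 145 mm from the pivot, 17 mm above the bench.
- rider (a joint): Angle of the red preset rider about the same pivot, rad, same sense and zero as the head's angle: the pointer stands at it when the head's angle equals it. It is stiff and must stay where it is.
- rider_mark (a point): Middle of the top inner edge of the red rider (10 mm wide, 18 mm long, standing outside the pointer on the scale rim, top 22.5 mm above the bench), 145 mm from the pivot: the pointer tip must stand level with it sideways.
- bar_center (a point): Centre of the round brass bar, 150 mm long, 22 mm in diameter, about 0.18 kg; x along the bar; both ends alike. It starts in the wooden cradle, axis 30 mm above the bench. Only its middle can be grasped there: cheeks 39 mm high flank it from 37 mm either side of the cradle's centre outward; between them the cradle's floor is 6 mm above the bench.
- cradle: Fixed wooden cradle, 152 x 50 mm; origin under its centre at bench level, x along the bar.
- pliers: Bystander: red-handled pliers lying flat, 53 x 102 x 12 mm; origin under the centre.
- cream_tin: Bystander: low cream tin, 65 x 80 x 21 mm; origin under the centre.
- dark_box: Bystander: dark wooden box, 45 x 75 x 26 mm; origin under the centre.

How it is judged:
By the outcome, as a careful person would: the job done as asked, in the order asked, and still so for the second after the job is handed in, with the robot touching nothing.
It also fails if it takes over 72 s, if anything falls off the work surface, if the arm or the gripper's body presses on something with over 40 N, if the wrist force passes 120 N, or if a joint passes its speed limit or range.

## Robot

A 6-joint arm with a two-finger parallel gripper is mounted at the origin on a cart in front of the work surface, level with it; the furniture and walls round the work are solid. World frame = base frame: x ahead of the robot, y to its left, z up, the work surface at z = 0. Lengths are in m, angles in degrees, forces in N, time in s.
With the tool pointing down it reaches from about 0.4 to 0.825 m from the base axis. Payload 7 kg.
Tool frame: the origin (TCP) lies midway between the tips of the shut fingers; the grasp point (between the pads) lies 19 mm behind it; z points along the fingers, y is the line along which they close (so a half turn about z gives the same grasp; the last joint's range is limited). The gripper opens to 88 mm and grips with 3 to 60 N. Pads are 19 mm wide; open, the fingers measure 130 mm over their backs; the gripper's body (78 mm by 193 mm) begins 47 mm behind the grasp point.
Start: joints at [83.371, 20.546, 0.682, 0, -70.136, -16.507], TCP at [0.265, 0.621, 0.204] pointing down, gripper open.
Joint ranges: [-176.03, 176.03], [-82.01, 121.73], [-58.28, 71.71], [-173.87, 95.51], [-174.79, -0.11], [-173.66, 173.66]. Speed limits (degrees/s): [136.94, 136.94, 172.46, 180, 180, 180].

## Interface

Orientations are given as [roll, pitch, yaw] about the fixed x, y, z axes, in that order (R = Rz(yaw) Ry(pitch) Rx(roll)).
In Python, from plant import r gives the robot as it stands. The module is installed in compiled form; this text tells all that it offers.
- The arm moves only by the tool play_rows, never from a script. Its argument "rows" is a list of rows, each an object with "slide": the shift along the tool's x, y, z as a fraction of full scale, a list of three; "delta_rot": the turn, a rotation vector about the tool's x, y, z as a fraction of full scale, a list of three; "fingers": the opening, from -1 (shut) to 1 (fully open). In form: [{"slide": [x, y, z], "delta_rot": [rx, ry, rz], "fingers": fingers}, ...]. A call has 1 to 8 rows; each row shifts and turns the commanded pose from where the row before left it, along the tool's axes as they then stand; what a row does not reach is not made up. Full scale, the value 1, is 0.15 m for a shift and 0.08 rad for a turn. A row lasts 1/8 s, in which the tool goes at most 62.5 mm and 10.7 degrees, less where a joint would pass 70% of its speed; a pose out of reach is approached as far as the arm can. A call with a number of a shift or a turn outside -1 to 1 is refused whole. A call with a gripper value outside its range is refused whole. The fingers move at their own pace and stop on an object; "squeeze" is the grip in N (left out, the last holds). Time passes only in rows, so rows that do not move let the fingers close. It gives the time, the measured TCP pose, the force, the opening and the grip force at its end, in the units of the state.
- r.get_state(): the state, without advancing time (a new reading comes with each control period).
- r.capture(name): name is "side" or "top"; returns a dict with "image" (400x640x3 uint8, blue, green, red), "fx", "fy", "cx", "cy" (pixels), "R" (3x3) and "t" (3): a world point X has camera coordinates R X + t. Camera axes: x right, y down, z forward; pixel columns grow to the right and rows downward; lengths in m; the calibration is good to about 2 mm. A picture is of the moment at which its call begins. There is no depth.
- r.close_job(): hands the job in; it is judged then, once.
The state is a dict: "time_s": time; "joints": joint angles; "qd": joint speeds; "joint_torque": joint torques, N m; "tcp_pos": TCP position; "eef_rot": TCP orientation; "contact_force": force on the tool from outside, world axes, zero at the start; "moment": the same for the moment, N m; "gripper_width": finger opening in m; "gripper_force": force on a finger pad.
Only numpy, scipy, OpenCV 4.12 (cv2) and the standard library are available. Lean on these libraries where they do the work, as an engineer would, in place of code of your own. Each camera call takes 0.05 s, during which the arm holds its last target. There are 200 camera calls.

## Working session

There is one attempt and no reset: what is moved stays moved. The work goes in short steps, Python scripts to look and compute and a tool call to move; the robot and the scene stay as the last step left them, time stands still between calls to the robot, and variables do not carry over. Pictures are saved under pics/ and viewed, at most 10 in all, crops included, and the job is handed in when it is done.

Besides the shell and the picture viewer there is one more tool, called as name([rows], argument=value, ...), one row to a line, values as JSON. play_rows: Moves the arm, as the interface text tells. Shift numbers are shares of 0.15 m and turn numbers shares of 0.08 rad, none past 1 either way. Its arguments: {"type":"object","properties":{"rows":{"type":"array"},"squeeze":{"type":"number"}},"required":["rows"]}

```bash
mkdir -p pics
python3 - <<'E'
from plant import r
import cv2,numpy as np
for n in("top","side"):
    c=r.capture(n);cv2.imwrite(f"pics/{n}0.png",c["image"])
    print(n,c["fx"],c["fy"],c["cx"],c["cy"],np.round(c["R"],4).tolist(),np.round(c["t"],4).tolist())
s=r.get_state();print(s["tcp_pos"],s["eef_rot"],s["gripper_width"],s["time_s"])
E
```

```text
top 466.7905933328734 466.7905933328734 328.22996024190803 202.36487690539764 [[-0.0153, -0.9996, -0.0232], [-0.9907, 0.0183, -0.1347], [0.135, 0.021, -0.9906]] [-0.0385, 0.5577, 1.1511]
side 434.89668429433283 434.89668429433283 316.459741269891 201.7763608144862 [[0.6811, 0.7321, 0.0115], [0.6471, -0.5945, -0.4773], [-0.3426, 0.3326, -0.8787]] [-0.322, -0.3616, 1.2546]
[0.26504127 0.62027888 0.20350706] [ 1.79913352e+02 -8.30036152e-03 -2.31409029e+01] 0.08749590601056097 0.1
```

View pics/top0.png

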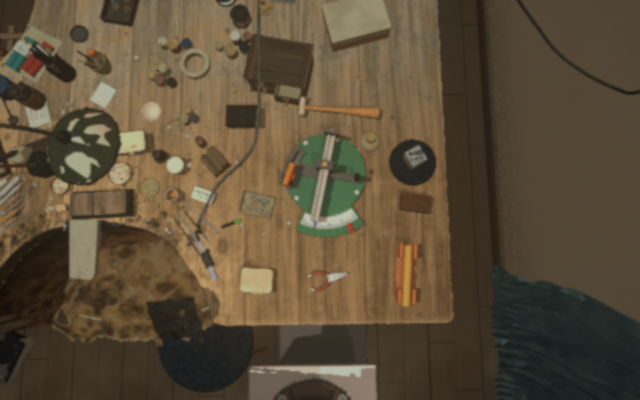

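View pics/side0.png

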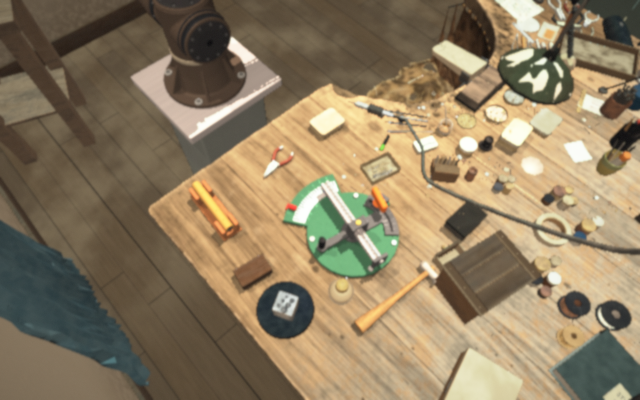

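The top view shows the fixture around (325,180), the rider near (352,227), the knob near (290,175), the handle near (368,177) and the cradle near (407,275). The side view shows the same things around (350,230). I'll take enlarged crops next.

```bash
cat > h.py <<'E'
import cv2,numpy as np
from plant import r
def px(c,X):
    p=np.asarray(X,float).reshape(-1,3)@np.array(c["R"]).T+c["t"]
    return np.c_[c["fx"]*p[:,0]/p[:,2]+c["cx"],c["fy"]*p[:,1]/p[:,2]+c["cy"]]
def ray(c,uv,z):
    R=np.array(c["R"]);o=-R.T@c["t"]
    d=R.T@np.array([(uv[0]-c["cx"])/c["fx"],(uv[1]-c["cy"])/c["fy"],1])
    return (o+d*(z-o[2])/d[2])
def crop(c,x0,y0,w,h,k,fn):
    cv2.imwrite(fn,cv2.resize(c["image"][y0:y0+h,x0:x0+w],None,fx=k,fy=k,interpolation=cv2.INTER_CUBIC))
E
python3 - <<'E'
from h import *
t=r.capture("top");s=r.capture("side")
crop(t,270,115,170,200,3,"pics/a.png")
crop(s,180,160,230,130,3.4,"pics/b.png")
E
```

```text
(no output)
```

View pics/a.png

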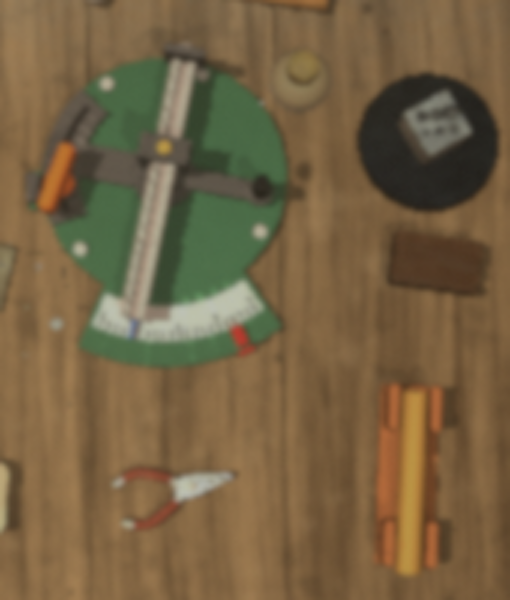

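View pics/b.png

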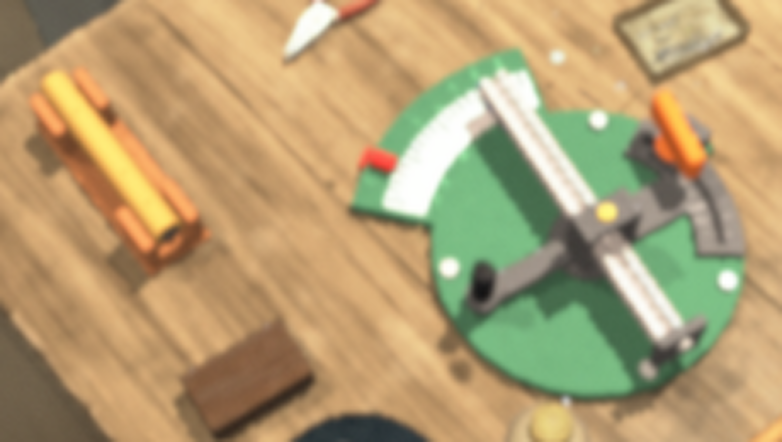

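The crops show:
- **Top crop:** knob bar (70,148)–(48,208), bridge bolt (164,147), handle (262,184), pointer tip (134,336), rider inner edge about (238,329), bar (414,390)–(408,572).
- **Side crop:** knob (660,97)–(695,170), handle (483,268), bolt (606,212), rider (378,160), bar (58,78)–(168,228).

Run:
```python
from h import *
t=r.capture("top");s=r.capture("side")
T=lambda u,v,z:np.round(ray(t,(u/3+270,v/3+115),z)[:2],4)
S=lambda u,v,z:np.round(ray(s,(u/3.4+180,v/3.4+160),z)[:2],4)
print("knob",T(70,148,.062),T(48,208,.062),S(660,97,.062),S(695,170,.062))
print("bolt",T(164,147,.082),S(606,212,.082))
print("handle",T(262,184,.066),S(483,266,.066))
print("ptr",T(134,336,.017)); print("rider mid",T(241,340,.0225),S(378,160,.0225),"inner",T(238,329,.0225),S(394,166,.0225))
print("stop",T(185,50,.07),S(683,335,.07)); print("front rail",T(134,312,.05),S(492,85,.05))
print("bar",T(414,390,.04),T(408,572,.04),S(58,78,.037),S(168,228,.037))
print("basecircle L/R/top/bot",T(50,200,.01),T(288,180,.01),T(170,58,.01))
print("screws",[T(*q,.012) for q in((106,84),(260,231),(80,248),(203,75))])
print("screwsS",[S(*q,.012) for q in((598,120),(448,267),(728,280),(648,370))])
print("rest: box",T(440,262,.026),"pliers",T(170,495,.01))
```

```text
knob [0.6522 0.0382] [0.6013 0.0569] [0.6084 0.0559] [0.6629 0.0322]
bolt [ 0.647  -0.0415] [ 0.65  -0.042]
handle [ 0.6174 -0.1223] [ 0.6191 -0.1205]
ptr [ 0.4965 -0.0116]
rider mid [ 0.491  -0.1031] [ 0.4979 -0.1054] inner [ 0.5005 -0.1007] [ 0.509  -0.1004]
stop [ 0.7327 -0.06  ] [ 0.7386 -0.0623]
front rail [ 0.5138 -0.0135] [ 0.5189 -0.017 ]
bar [ 0.4455 -0.2457] [ 0.2971 -0.2351] [ 0.3027 -0.2327] [ 0.4478 -0.247 ]
basecircle L/R/top/bot [0.6176 0.061 ] [ 0.6313 -0.1474] [ 0.7433 -0.046 ]
screws [array([0.7203, 0.0109]), array([ 0.5863, -0.1219]), array([0.5744, 0.0348]), array([ 0.7266, -0.0749])]
screwsS [array([0.5757, 0.0352]), array([ 0.5872, -0.1213]), array([0.7225, 0.0115]), array([ 0.73  , -0.0747])]
rest: box [ 0.5545 -0.274 ] pliers [ 0.3612 -0.0403]
```

play_rows([
  {"slide": [0.31,0.21,0],"delta_rot": [0,0,0],"fingers": 0.15},
  {"slide": [0.31,0.21,0],"delta_rot": [0,0,0],"fingers": 0.15},
  {"slide": [0.31,0.21,0],"delta_rot": [0,0,0],"fingers": 0.15},
  {"slide": [0.31,0.21,0],"delta_rot": [0,0,0],"fingers": 0.15},
  {"slide": [0.31,0.21,0],"delta_rot": [0,0,0],"fingers": 0.15},
  {"slide": [0.31,0.21,0],"delta_rot": [0,0,0],"fingers": 0.15},
], squeeze=30)

```text
time_s: 1.05
tcp_pos: [0.4482, 0.3357, 0.2046]
eef_rot: [-180.0, -0.0, -23.1]
contact_force: [1.0, 0.7, 0.3]
gripper_width: 0.0509
gripper_force: 0.0
```

play_rows([
  {"slide": [0.31,0.21,0],"delta_rot": [0,0,0],"fingers": 0.15},
  {"slide": [0.31,0.21,0],"delta_rot": [0,0,0],"fingers": 0.15},
  {"slide": [0.31,0.21,0],"delta_rot": [0,0,0],"fingers": 0.15},
  {"slide": [0.31,0.21,0],"delta_rot": [0,0,0],"fingers": 0.15},
  {"slide": [0.31,0.21,0.1],"delta_rot": [0,0,0],"fingers": 0.15},
  {"slide": [0.31,0.21,0.1],"delta_rot": [0,0,0],"fingers": 0.15},
  {"slide": [0,0,0],"delta_rot": [0,0,0],"fingers": 0.15},
])

```text
time_s: 1.92
tcp_pos: [0.6302, 0.0503, 0.1722]
eef_rot: [179.9, 0.1, -23.4]
contact_force: [-0.6, 1.1, -0.7]
gripper_width: 0.0504
gripper_force: 0.0
```

play_rows([
  {"slide": [0,0,0.3],"delta_rot": [0,0,0],"fingers": 0.15},
  {"slide": [0,0,0.3],"delta_rot": [0,0,0],"fingers": 0.15},
  {"slide": [0,0,0.2],"delta_rot": [0,0,0],"fingers": 0.15},
  {"slide": [0,0,0.1],"delta_rot": [0,0,0],"fingers": 0.15},
  {"slide": [0,0,0],"delta_rot": [0,0,0],"fingers": 0.15},
])

```text
time_s: 2.55
tcp_pos: [0.6295, 0.0541, 0.039]
eef_rot: [179.9, 0.0, -23.1]
contact_force: [0.3, -0.2, -0.3]
gripper_width: 0.0502
gripper_force: 0.0
```

Run:
```python
from h import *
s=r.capture("side");t=r.capture("top")
a=cv2.resize(s["image"][170:270,260:410],None,fx=4,fy=4,interpolation=2)
b=cv2.resize(t["image"][115:245,265:385],None,fx=3,fy=3,interpolation=2)[:400,:200]
cv2.imwrite("pics/c.png",np.hstack([a,b[:390] if 0 else cv2.copyMakeBorder(b,0,400-b.shape[0],0,0,0)]))
x=r.get_state();print(x["tcp_pos"],x["contact_force"])
```

```text
[0.63075906 0.05434572 0.04074478] [0.0073409  0.02669266 0.60732939]
```

View pics/c.png

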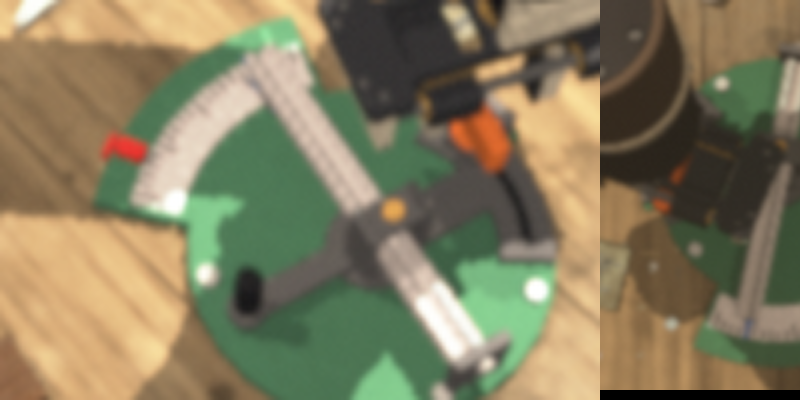

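The side half shows both fingers straddling the orange knob at (480,135). The tool sits about 5 mm too far left, so I'll shift it and close.

play_rows([
  {"slide": [0.01,0.03,0.02],"delta_rot": [0,0,0],"fingers": 0.15},
  {"slide": [0,0,0],"delta_rot": [0,0,0],"fingers": -0.4},
  {"slide": [0,0,0],"delta_rot": [0,0,0],"fingers": -1},
  {"slide": [0,0,0],"delta_rot": [0,0,0],"fingers": -1},
  {"slide": [0,0,0],"delta_rot": [0,0,0],"fingers": -1},
  {"slide": [0,0,0],"delta_rot": [0,0,0],"fingers": -1},
], squeeze=25)

```text
time_s: 3.4
tcp_pos: [0.6301, 0.0503, 0.0365]
eef_rot: [-179.9, -0.0, -23.1]
contact_force: [0.2, 3.8, -0.7]
gripper_width: 0.0132
gripper_force: 24.9
```

play_rows([
  {"slide": [0,0,0],"delta_rot": [0,0,-1],"fingers": -1},
  {"slide": [0,0,0],"delta_rot": [0,0,-1],"fingers": -1},
  {"slide": [0,0,0],"delta_rot": [0,0,-1],"fingers": -1},
  {"slide": [0,0,0],"delta_rot": [0,0,-1],"fingers": -1},
  {"slide": [0,0,0],"delta_rot": [0,0,-1],"fingers": -1},
  {"slide": [0,0,0],"delta_rot": [0,0,-1],"fingers": -1},
  {"slide": [0,0,0],"delta_rot": [0,0,-1],"fingers": -1},
])

```text
time_s: 4.28
tcp_pos: [0.6302, 0.0506, 0.0365]
eef_rot: [-179.9, -0.1, 9.1]
contact_force: [0.3, 5.8, 0.4]
gripper_width: 0.0131
gripper_force: 24.9
```

play_rows([
  {"slide": [0,0,0],"delta_rot": [0,0,-1],"fingers": -1},
  {"slide": [0,0,0],"delta_rot": [0,0,-1],"fingers": -1},
  {"slide": [0,0,0],"delta_rot": [0,0,-1],"fingers": -1},
  {"slide": [0,0,0],"delta_rot": [0,0,-1],"fingers": -1},
  {"slide": [0,0,0],"delta_rot": [0,0,0],"fingers": -1},
])

```text
time_s: 4.9
tcp_pos: [0.6301, 0.0506, 0.0365]
eef_rot: [-180.0, -0.1, 27.4]
contact_force: [0.1, 6.3, -0.7]
gripper_width: 0.0131
gripper_force: 24.9
```

Run:
```python
from h import *
x=r.get_state()
for k in("tcp_pos","eef_rot","contact_force","moment","joints"):print(k,np.round(x[k],3))
```

```text
tcp_pos [0.63  0.051 0.037]
eef_rot [-1.79955e+02 -1.23000e-01  2.73670e+01]
contact_force [ 0.064  6.335 -0.743]
moment [ 2.149 -0.09  -0.06 ]
joints [ 2.2219e+01  2.5022e+01 -1.6448e+01 -7.5000e-02 -4.8411e+01  9.5198e+01]
```

play_rows([
  {"slide": [0,0,0],"delta_rot": [0,0,0],"fingers": 0.15},
  {"slide": [0,0,0],"delta_rot": [0,0,0],"fingers": 0.15},
  {"slide": [0,0,0],"delta_rot": [0,0,0],"fingers": 0.15},
  {"slide": [0,0,-0.3],"delta_rot": [0,0,0],"fingers": 0.15},
  {"slide": [0,0,-0.3],"delta_rot": [0,0,0],"fingers": 0.15},
])

```text
time_s: 5.52
tcp_pos: [0.629, 0.0486, 0.1269]
eef_rot: [180.0, 0.1, 27.3]
contact_force: [0.3, 0.2, 0.2]
gripper_width: 0.0498
gripper_force: 0.0
```

play_rows([
  {"slide": [-0.2,0.33,0],"delta_rot": [0,0,0],"fingers": 0.15},
  {"slide": [-0.2,0.33,0],"delta_rot": [0,0,0],"fingers": 0.15},
  {"slide": [-0.2,0.33,0],"delta_rot": [0,0,0],"fingers": 0.15},
  {"slide": [0,0,0],"delta_rot": [0,0,0],"fingers": 0.15},
])

```text
time_s: 6.02
tcp_pos: [0.6165, -0.128, 0.1262]
eef_rot: [180.0, 0.0, 27.0]
contact_force: [0.1, 1.5, -0.3]
gripper_width: 0.0503
gripper_force: 0.0
```

Run:
```python
from h import *
x=r.get_state()
for k in("tcp_pos","eef_rot","contact_force","joints"):print(k,np.round(x[k],4))
t=r.capture("top");crop(t,265,115,120,130,4,"pics/d.png")
```

```text
tcp_pos [ 0.6165 -0.128   0.1262]
eef_rot [1.79998e+02 4.11000e-02 2.70144e+01]
contact_force [ 0.0852  1.5014 -0.2599]
joints [ 6.019800e+00  1.968120e+01 -1.132780e+01  1.940000e-02 -5.902850e+01
  1.109846e+02]
```

play_rows([
  {"slide": [0.03,-0.03,0.1],"delta_rot": [0,0,0],"fingers": 0.15},
  {"slide": [0,0,0.2],"delta_rot": [0,0,0],"fingers": 0.15},
  {"slide": [0,0,0.2],"delta_rot": [0,0,0],"fingers": 0.15},
  {"slide": [0,0,0.1],"delta_rot": [0,0,0],"fingers": 0.15},
  {"slide": [0,0,0],"delta_rot": [0,0,0],"fingers": 0.15},
])

```text
time_s: 6.7
tcp_pos: [0.6188, -0.1171, 0.0349]
eef_rot: [-179.9, 0.1, 27.4]
contact_force: [-0.4, -0.4, 0.1]
gripper_width: 0.0506
gripper_force: 0.0
```

play_rows([
  {"slide": [0,0,0],"delta_rot": [0,0,0],"fingers": -0.4},
  {"slide": [0,0,0],"delta_rot": [0,0,0],"fingers": -0.7},
  {"slide": [0,0,0],"delta_rot": [0,0,0],"fingers": -1},
  {"slide": [0,0,0],"delta_rot": [0,0,0],"fingers": -1},
  {"slide": [0,0,0],"delta_rot": [0,0,0],"fingers": -1},
], squeeze=15)

```text
time_s: 7.32
tcp_pos: [0.6198, -0.1205, 0.0371]
eef_rot: [179.9, 0.0, 27.3]
contact_force: [0.9, -11.3, -0.3]
gripper_width: 0.0149
gripper_force: 15.0
```

play_rows([
  {"slide": [0.049,0.046,0],"delta_rot": [0,0,0],"fingers": -1},
  {"slide": [0.052,0.03,0],"delta_rot": [0,0,0],"fingers": -1},
  {"slide": [0.055,0.025,0],"delta_rot": [0,0,0],"fingers": -1},
  {"slide": [0.057,0.019,0],"delta_rot": [0,0,0],"fingers": -1},
  {"slide": [0.059,0.012,0],"delta_rot": [0,0,0],"fingers": -1},
  {"slide": [0.05,0.005,0],"delta_rot": [0,0,0],"fingers": -1},
  {"slide": [0,0,0],"delta_rot": [0,0,0],"fingers": -1},
])

```text
time_s: 8.2
tcp_pos: [0.6712, -0.1161, 0.037]
eef_rot: [179.9, 0.1, 27.3]
contact_force: [-2.1, -7.1, 3.5]
gripper_width: 0.0147
gripper_force: 15.0
```

Run:
```python
from h import *
s=r.capture("side");t=r.capture("top")
a=cv2.resize(s["image"][165:265,270:370],None,fx=4,fy=4,interpolation=2)
b=cv2.resize(t["image"][145:245,280:380],None,fx=4,fy=4,interpolation=2)
cv2.imwrite("pics/e.png",np.hstack([a,b]))
```

```text
(no output)
```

View pics/e.png

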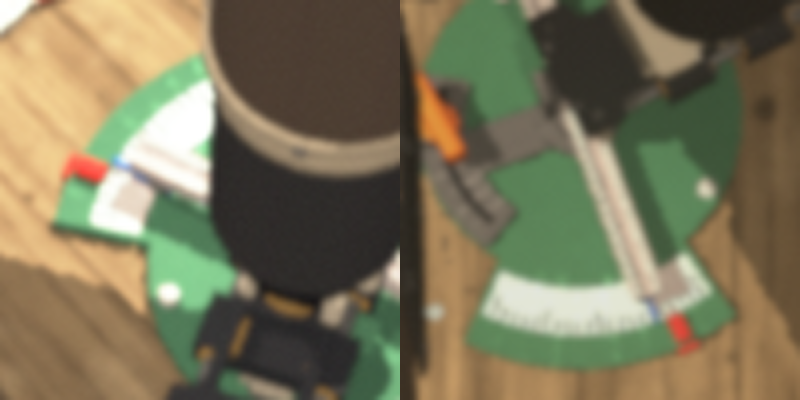

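The pointer (blue, top half ~(655,312)) now stands a few degrees short of the rider (red, ~(684,333)). I'll measure both by colour.

```bash
cat >> h.py <<'E'
P=np.array([.637,-.039])
def blob(c,kind,box):
    im=c["image"].astype(int);b,g,rr=im[...,0],im[...,1],im[...,2]
    w=(np.clip(rr-np.maximum(b,g)-60,0,None) if kind=="red" else np.clip(b-rr-15,0,None)*(b>g))
    m=np.zeros_like(w);x0,y0,x1,y1=box;m[y0:y1,x0:x1]=1;w=w*m
    n,l,st,ce=cv2.connectedComponentsWithStats((w>0).astype(np.uint8))
    k=1+np.argmax([w[l==i].sum() for i in range(1,n)]);w=w*(l==k)
    yy,xx=np.mgrid[:400,:640];return np.array([(w*xx).sum(),(w*yy).sum()])/w.sum(),st[k]
def angles(verbose=1):
    B={"top":(295,200,375,245),"side":(275,160,345,235)}
    for n in B:
        c=r.capture(n)
        for k,z in(("red",.02),("blue",.017)):
            try:
                uv,st=blob(c,k,B[n]);q=ray(c,uv,z)[:2]-P
                print(n,k,uv.round(1),st.tolist(),"ang",round(np.degrees(np.arctan2(-q[1],-q[0])),2),"r",np.linalg.norm(q).round(4))
            except Exception as e:print(n,k,e)
E
python3 -c "
from h import *
angles()"
```

```text
top red [349.8 227.3] [347, 224, 8, 10, 43] ang 23.71 r 0.1563
top blue [342.9 222.6] [342, 221, 2, 4, 5] ang 19.17 r 0.1381
side red [290.8 206.6] [285, 203, 12, 8, 66] ang 24.74 r 0.156
side blue [299.5 205.3] [298, 204, 5, 4, 13] ang 19.57 r 0.1396
```

play_rows([
  {"slide": [0.02,0,0],"delta_rot": [0,0,0],"fingers": -1},
  {"slide": [0.023,0,0],"delta_rot": [0,0,0],"fingers": -1},
  {"slide": [0,0,0],"delta_rot": [0,0,0],"fingers": -1},
  {"slide": [0,0,0],"delta_rot": [0,0,0],"fingers": -1},
])

```text
time_s: 8.9
tcp_pos: [0.6767, -0.1139, 0.037]
eef_rot: [179.9, 0.1, 27.3]
contact_force: [-2.0, -10.5, 2.7]
gripper_width: 0.0152
gripper_force: 15.0
```

Run:
```python
from h import *
angles()
s=r.capture("side");t=r.capture("top")
a=cv2.resize(s["image"][185:225,270:310],None,fx=10,fy=10,interpolation=2)
b=cv2.resize(t["image"][200:240,325:365],None,fx=10,fy=10,interpolation=2)
cv2.imwrite("pics/f.png",np.hstack([a,b]))
```

```text
top red [349.8 227.3] [347, 224, 8, 10, 43] ang 23.7 r 0.1562
top blue [346.  221.2] [346, 220, 1, 3, 3] ang 22.85 r 0.1377
side red [290.8 206.6] [285, 203, 12, 8, 66] ang 24.77 r 0.156
side blue [298.5 208.8] [297, 207, 4, 4, 10] ang 23.59 r 0.1375
```

View pics/f.png

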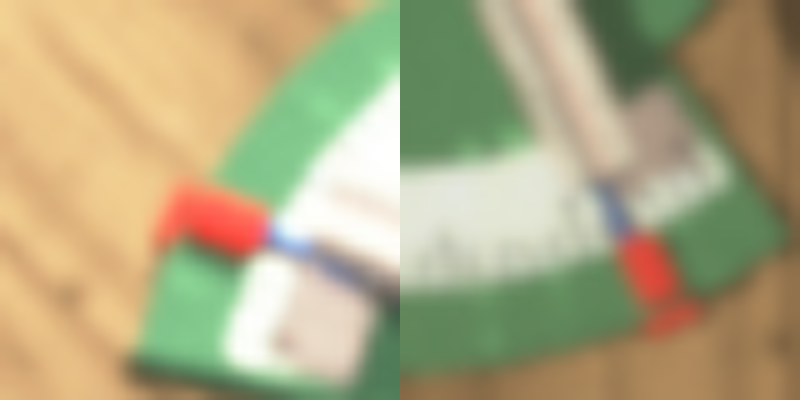

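The pointer meets the rider's inner edge, about 1° short of its middle by colour in both views. I'll make one small correction, then release.

play_rows([
  {"slide": [0.011,-0.001,0],"delta_rot": [0,0,0],"fingers": -1},
  {"slide": [0,0,0],"delta_rot": [0,0,0],"fingers": -1},
  {"slide": [0,0,0],"delta_rot": [0,0,0],"fingers": -1},
])

```text
time_s: 9.48
tcp_pos: [0.678, -0.1133, 0.037]
eef_rot: [179.9, 0.2, 27.3]
contact_force: [-2.0, -11.6, 2.4]
gripper_width: 0.0153
gripper_force: 15.0
```

```bash
python3 -c "
from h import *
angles()"
```

```text
top red [349.8 227.3] [347, 223, 8, 11, 44] ang 23.71 r 0.1562
top blue [346.5 220.2] [346, 219, 2, 3, 3] ang 23.75 r 0.1361
side red [290.8 206.6] [285, 203, 12, 8, 65] ang 24.78 r 0.1561
side blue [298.3 209.4] [297, 208, 4, 4, 12] ang 24.25 r 0.1373
```

play_rows([
  {"slide": [0,0,0],"delta_rot": [0,0,0],"fingers": -0.3},
  {"slide": [0,0,0],"delta_rot": [0,0,0],"fingers": 0.15},
  {"slide": [0,0,0],"delta_rot": [0,0,0],"fingers": 0.15},
  {"slide": [0,0,-0.3],"delta_rot": [0,0,0],"fingers": 0.15},
  {"slide": [0,0,-0.3],"delta_rot": [0,0,0],"fingers": 0.15},
  {"slide": [0,0,0],"delta_rot": [0,0,0],"fingers": 0.15},
])

```text
time_s: 10.32
tcp_pos: [0.6818, -0.11, 0.1312]
eef_rot: [179.8, -0.4, 27.3]
contact_force: [1.3, 0.4, -0.6]
gripper_width: 0.05
gripper_force: 0.0
```

```bash
python3 -c "
from h import *
angles()"
```

```text
top red [349.8 227.2] [347, 223, 8, 11, 44] ang 23.71 r 0.1561
top blue [347. 221.] [347, 221, 1, 1, 1] ang 23.89 r 0.1384
side red [290.8 206.5] [285, 203, 12, 8, 64] ang 24.77 r 0.1562
side blue [298.3 209.4] [297, 208, 4, 4, 12] ang 24.23 r 0.1374
```

play_rows([
  {"slide": [0.061,-0.369,0],"delta_rot": [0,0,0],"fingers": 0.15},
  {"slide": [0.061,-0.369,0],"delta_rot": [0,0,0],"fingers": 0.15},
  {"slide": [0.061,-0.369,0],"delta_rot": [0,0,0],"fingers": 0.15},
  {"slide": [0,0,0],"delta_rot": [0,0,0],"fingers": 0.15},
  {"slide": [0,0,0],"delta_rot": [0,0,0],"fingers": 0.15},
])

```text
time_s: 11.05
tcp_pos: [0.6267, 0.0501, 0.1254]
eef_rot: [-180.0, 0.1, 27.3]
contact_force: [-0.3, -0.6, -0.1]
gripper_width: 0.0504
gripper_force: 0.0
```

play_rows([
  {"slide": [0.015,0.01,0.2],"delta_rot": [0,0,0],"fingers": 0.15},
  {"slide": [0,0,0.2],"delta_rot": [0,0,0],"fingers": 0.15},
  {"slide": [0,0,0.15],"delta_rot": [0,0,0],"fingers": 0.15},
  {"slide": [0,0,0.04],"delta_rot": [0,0,0],"fingers": 0.15},
  {"slide": [0,0,0],"delta_rot": [0,0,0],"fingers": 0.15},
])

```text
time_s: 11.68
tcp_pos: [0.63, 0.0486, 0.0376]
eef_rot: [180.0, 0.0, 27.2]
contact_force: [-0.3, 0.2, -0.2]
gripper_width: 0.0502
gripper_force: 0.0
```

play_rows([
  {"slide": [0,0,0],"delta_rot": [0,0,0],"fingers": -0.4},
  {"slide": [0,0,0],"delta_rot": [0,0,0],"fingers": -0.7},
  {"slide": [0,0,0],"delta_rot": [0,0,0],"fingers": -1},
  {"slide": [0,0,0],"delta_rot": [0,0,0],"fingers": -1},
  {"slide": [0,0,0],"delta_rot": [0,0,0],"fingers": -1},
], squeeze=30)

```text
time_s: 12.3
tcp_pos: [0.6296, 0.0504, 0.0381]
eef_rot: [-180.0, -0.0, 27.3]
contact_force: [-2.4, 3.6, 3.0]
gripper_width: 0.0128
gripper_force: 30.0
```

play_rows([
  {"slide": [0,0,0],"delta_rot": [0,0,1],"fingers": -1},
  {"slide": [0,0,0],"delta_rot": [0,0,1],"fingers": -1},
  {"slide": [0,0,0],"delta_rot": [0,0,1],"fingers": -1},
  {"slide": [0,0,0],"delta_rot": [0,0,1],"fingers": -1},
  {"slide": [0,0,0],"delta_rot": [0,0,1],"fingers": -1},
  {"slide": [0,0,0],"delta_rot": [0,0,1],"fingers": -1},
  {"slide": [0,0,0],"delta_rot": [0,0,1],"fingers": -1},
  {"slide": [0,0,0],"delta_rot": [0,0,1],"fingers": -1},
])

```text
time_s: 13.3
tcp_pos: [0.6296, 0.0505, 0.0381]
eef_rot: [-179.9, 0.0, -9.5]
contact_force: [-2.4, 4.3, 1.8]
gripper_width: 0.0123
gripper_force: 30.1
```

play_rows([
  {"slide": [0,0,0],"delta_rot": [0,0,1],"fingers": -1},
  {"slide": [0,0,0],"delta_rot": [0,0,1],"fingers": -1},
  {"slide": [0,0,0],"delta_rot": [0,0,1],"fingers": -1},
  {"slide": [0,0,0],"delta_rot": [0,0,0.8],"fingers": -1},
  {"slide": [0,0,0],"delta_rot": [0,0,0],"fingers": -1},
])

```text
time_s: 13.92
tcp_pos: [0.6297, 0.0505, 0.0381]
eef_rot: [-180.0, 0.0, -26.8]
contact_force: [-2.6, 3.5, 3.2]
gripper_width: 0.0122
gripper_force: 30.2
```

Run:
```python
from h import *
x=r.get_state()
for k in("eef_rot","contact_force","moment"):print(k,np.round(x[k],3))
angles()
```

```text
eef_rot [-1.79954e+02  2.30000e-02 -2.68160e+01]
contact_force [-2.552  3.498  3.224]
moment [1.716 1.067 0.227]
top red [349.6 227. ] [347, 224, 7, 9, 30] ang 23.63 r 0.1553
top blue attempt to get argmax of an empty sequence
side red [290.8 206.4] [285, 203, 12, 8, 60] ang 24.61 r 0.1563
side blue [298.2 209.4] [297, 209, 4, 2, 6] ang 24.27 r 0.1376
```

play_rows([
  {"slide": [0,0,0],"delta_rot": [0,0,1],"fingers": -1},
  {"slide": [0,0,0],"delta_rot": [0,0,0.7],"fingers": -1},
  {"slide": [0,0,0],"delta_rot": [0,0,0],"fingers": -1},
])

```text
time_s: 14.4
tcp_pos: [0.6297, 0.0505, 0.0381]
eef_rot: [-180.0, 0.0, -34.6]
contact_force: [-3.0, 5.2, 2.8]
gripper_width: 0.0124
gripper_force: 31.0
```

Run:
```python
from h import *
x=r.get_state()
for k in("eef_rot","contact_force","moment"):print(k,np.round(x[k],3))
```

```text
eef_rot [-1.79962e+02  2.70000e-02 -3.45830e+01]
contact_force [-3.003  5.163  2.846]
moment [1.729 1.083 0.403]
```

play_rows([
  {"slide": [0,0,0],"delta_rot": [0,0,0.6],"fingers": -1},
  {"slide": [0,0,0],"delta_rot": [0,0,0],"fingers": -1},
])

```text
time_s: 14.65
tcp_pos: [0.6297, 0.0505, 0.0381]
eef_rot: [-180.0, 0.0, -37.3]
contact_force: [-2.3, 5.5, 2.0]
gripper_width: 0.0126
gripper_force: 32.3
```

Run:
```python
from h import *
x=r.get_state()
for k in("eef_rot","contact_force","moment"):print(k,np.round(x[k],3))
```

```text
eef_rot [-1.79971e+02  2.50000e-02 -3.73060e+01]
contact_force [-2.329  5.497  1.99 ]
moment [1.716 1.065 0.562]
```

The moment rises steadily with no further turning, so the knob is at its stop. I'll release, lift and go to the bar.

play_rows([
  {"slide": [0,0,0],"delta_rot": [0,0,0],"fingers": 0.0},
  {"slide": [0,0,0],"delta_rot": [0,0,0],"fingers": 0.15},
  {"slide": [0,0,0],"delta_rot": [0,0,0],"fingers": 0.15},
  {"slide": [0,0,-0.25],"delta_rot": [0,0,0],"fingers": 0.15},
  {"slide": [0,0,-0.25],"delta_rot": [0,0,0],"fingers": 0.15},
  {"slide": [0,0,-0.25],"delta_rot": [0,0,-1],"fingers": 0.15},
  {"slide": [0,0,0],"delta_rot": [0,0,-1],"fingers": 0.4},
  {"slide": [0,0,0],"delta_rot": [0,0,-1],"fingers": 0.4},
])

```text
time_s: 15.65
tcp_pos: [0.6301, 0.0494, 0.1511]
eef_rot: [-179.9, -0.0, -23.5]
contact_force: [0.3, -0.0, -0.1]
gripper_width: 0.0607
gripper_force: 0.0
```

play_rows([
  {"slide": [0,0,0],"delta_rot": [0,0,-1],"fingers": 0.4},
  {"slide": [0,0,0],"delta_rot": [0,0,-1],"fingers": 0.4},
  {"slide": [0,0,0],"delta_rot": [0,0,-1],"fingers": 0.4},
  {"slide": [0,0,0],"delta_rot": [0,0,-1],"fingers": 0.4},
  {"slide": [0,0,0],"delta_rot": [0,0,-0.16],"fingers": 0.4},
])

```text
time_s: 16.27
tcp_pos: [0.6298, 0.0493, 0.1503]
eef_rot: [180.0, 0.0, -4.5]
contact_force: [0.6, -1.0, -0.5]
gripper_width: 0.0614
gripper_force: 0.0
```

play_rows([
  {"slide": [-0.222,0.295,0],"delta_rot": [0,0,0],"fingers": 0.4},
  {"slide": [-0.222,0.295,0],"delta_rot": [0,0,0],"fingers": 0.4},
  {"slide": [-0.222,0.295,0],"delta_rot": [0,0,0],"fingers": 0.4},
  {"slide": [-0.222,0.295,0],"delta_rot": [0,0,0],"fingers": 0.4},
  {"slide": [-0.222,0.295,0],"delta_rot": [0,0,0],"fingers": 0.4},
  {"slide": [-0.222,0.295,0],"delta_rot": [0,0,0],"fingers": 0.4},
  {"slide": [-0.222,0.295,0],"delta_rot": [0,0,0],"fingers": 0.4},
  {"slide": [0,0,0],"delta_rot": [0,0,0],"fingers": 0.4},
])

```text
time_s: 17.27
tcp_pos: [0.3706, -0.2427, 0.1505]
eef_rot: [-180.0, -0.0, -4.9]
contact_force: [0.5, -0.3, -0.0]
gripper_width: 0.0616
gripper_force: 0.0
```

Run:
```python
from h import *
x=r.get_state()
for k in("tcp_pos","eef_rot","joints"):print(k,np.round(x[k],4))
angles()
```

```text
tcp_pos [ 0.3706 -0.2427  0.1505]
eef_rot [-1.799994e+02 -4.600000e-03 -4.853800e+00]
joints [-7.57020e+00  8.18500e-01 -3.17493e+01 -1.00000e-03 -5.74277e+01
  9.27169e+01]
top red [349.7 227. ] [347, 224, 8, 9, 39] ang 23.71 r 0.1555
top blue attempt to get argmax of an empty sequence
side red [290.8 206.5] [285, 202, 12, 9, 67] ang 24.67 r 0.1562
side blue [298.4 209.5] [297, 208, 4, 4, 9] ang 24.34 r 0.1371
```

play_rows([
  {"slide": [0.01,-0.017,0.3],"delta_rot": [0,0,0],"fingers": 0.4},
  {"slide": [0,0,0.3],"delta_rot": [0,0,0],"fingers": 0.4},
  {"slide": [0,0,0.2],"delta_rot": [0,0,0],"fingers": 0.4},
  {"slide": [0,0,0.1],"delta_rot": [0,0,0],"fingers": 0.4},
  {"slide": [0,0,0],"delta_rot": [0,0,0],"fingers": 0.4},
])

```text
time_s: 18.0
tcp_pos: [0.3747, -0.2376, 0.0143]
eef_rot: [-180.0, 0.2, -4.5]
contact_force: [0.7, -0.3, 0.6]
gripper_width: 0.0614
gripper_force: 0.0
```

play_rows([
  {"slide": [0,0,0],"delta_rot": [0,0,0],"fingers": 0},
  {"slide": [0,0,0],"delta_rot": [0,0,0],"fingers": -0.4},
  {"slide": [0,0,0],"delta_rot": [0,0,0],"fingers": -1},
  {"slide": [0,0,0],"delta_rot": [0,0,0],"fingers": -1},
  {"slide": [0,0,0],"delta_rot": [0,0,0],"fingers": -1},
  {"slide": [0,0,0],"delta_rot": [0,0,0],"fingers": -1},
], squeeze=25)

```text
time_s: 18.75
tcp_pos: [0.3752, -0.2403, 0.0168]
eef_rot: [179.8, -0.0, -4.4]
contact_force: [-7.1, -10.0, 25.6]
gripper_width: 0.0084
gripper_force: 22.3
```

Run:
```python
from h import *
s=r.capture("side");t=r.capture("top")
a=cv2.resize(s["image"][160:260,170:270],None,fx=4,fy=4,interpolation=2)
b=cv2.resize(t["image"][230:330,360:460],None,fx=4,fy=4,interpolation=2)
cv2.imwrite("pics/g.png",np.hstack([a,b]))
x=r.get_state()
for k in("tcp_pos","contact_force","moment"):print(k,np.round(x[k],3))
for n,c in(("side",s),("top",t)):print(n,px(c,[x["tcp_pos"]]))
```

```text
tcp_pos [ 0.375 -0.24   0.017]
contact_force [-7.15  -9.655 28.225]
moment [-3.628  2.627 -0.033]
side [[214.27163473 208.47604349]]
top [[405.65604297 273.29142621]]
```

View pics/g.png

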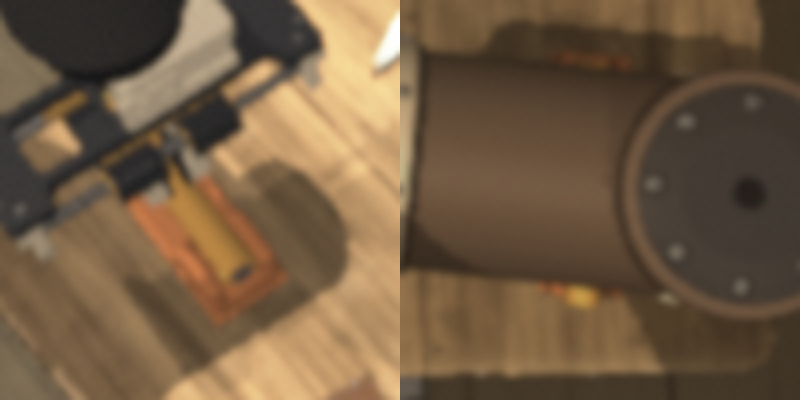

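The fingers close only 8 mm apart over the bar at side (175,180). They seem to have pinched its upper part and are pressing on it, so I'll open, go lower and grip again.

play_rows([
  {"slide": [0,0,0],"delta_rot": [0,0,0],"fingers": 0},
  {"slide": [0,0,0],"delta_rot": [0,0,0],"fingers": 0.4},
  {"slide": [0,0,0],"delta_rot": [0,0,0],"fingers": 0.4},
  {"slide": [0,0,0],"delta_rot": [0,0,0],"fingers": 0.4},
])

```text
time_s: 19.35
tcp_pos: [0.3746, -0.2384, 0.0152]
eef_rot: [-180.0, 0.0, -4.5]
contact_force: [-0.2, -0.6, 0.3]
gripper_width: 0.0416
gripper_force: 0.0
```

Run:
```python
from h import *
x=r.get_state()
for k in("tcp_pos","eef_rot","contact_force","gripper_width"):print(k,np.round(x[k],4))
s=r.capture("side")
crop(s,190,185,60,60,10,"pics/i.png")
```

```text
tcp_pos [ 0.3746 -0.2384  0.0152]
eef_rot [-1.799929e+02  1.720000e-02 -4.534300e+00]
contact_force [-0.1653 -0.5814  0.3243]
gripper_width 0.0416
```

View pics/i.png

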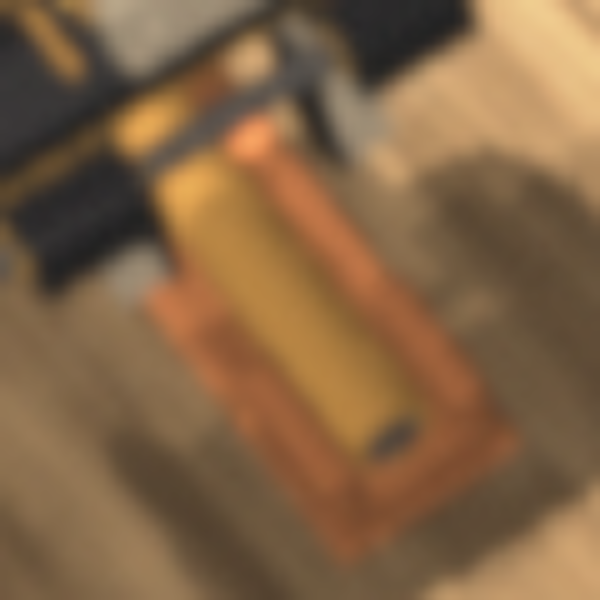

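play_rows([
  {"slide": [0,0,0],"delta_rot": [0,0,0],"fingers": 0.4},
  {"slide": [0,0,0],"delta_rot": [0,0,0],"fingers": 0.4},
])

```text
time_s: 19.65
tcp_pos: [0.3747, -0.2384, 0.0152]
eef_rot: [-180.0, 0.0, -4.5]
contact_force: [-0.8, -0.6, 0.3]
gripper_width: 0.0604
gripper_force: 0.0
```

Run:
```python
from h import *
t=r.capture("top");s=r.capture("side");x=r.get_state();print(x["gripper_width"],x["contact_force"])
# predicted px of bar ends/top line vs image, old estimate
for n,c in(("top",t),("side",s)):
    hsv=cv2.cvtColor(c["image"],cv2.COLOR_BGR2HSV)
    C=px(c,[[.3725,-.24,.03]])[0].astype(int)
    m=cv2.inRange(hsv,(18,120,110),(32,255,255));M=np.zeros_like(m);M[max(0,C[1]-45):C[1]+45,C[0]-45:C[0]+45]=1;m*=M
    nn,l,st,ce=cv2.connectedComponentsWithStats(m);print(n,C,[st[i].tolist() for i in range(1,nn) if st[i][4]>8])
    print(px(c,[[.447,-.246,.03],[.298,-.234,.03]]).round(1).tolist())
```

```text
0.06128399687965553 [ 0.33797335 -0.23784098 -0.71425175]
top [406 274] [[403, 301, 6, 6, 28]]
[[407.5, 244.6], [405.0, 304.9]]
side [212 205] [[208, 203, 4, 4, 10]]
[[230.1, 227.8], [196.1, 183.5]]
```

play_rows([
  {"slide": [0,-0.002,0.02],"delta_rot": [0,0,0],"fingers": 0.4},
  {"slide": [0,0,0.012],"delta_rot": [0,0,0],"fingers": 0.0},
  {"slide": [0,0,0],"delta_rot": [0,0,0],"fingers": -0.35},
  {"slide": [0,0,0],"delta_rot": [0,0,0],"fingers": -0.35},
  {"slide": [0,0,0],"delta_rot": [0,0,0],"fingers": -0.35},
  {"slide": [0,0,0],"delta_rot": [0,0,0],"fingers": -0.35},
], squeeze=10)

```text
time_s: 20.5
tcp_pos: [0.3749, -0.2386, 0.011]
eef_rot: [180.0, -0.0, -4.5]
contact_force: [-1.9, -4.1, 4.9]
gripper_width: 0.0287
gripper_force: 2.9
```

play_rows([
  {"slide": [0,0,0],"delta_rot": [0,0,0],"fingers": -0.6},
  {"slide": [0,0,0],"delta_rot": [0,0,0],"fingers": -0.6},
  {"slide": [0,0,0],"delta_rot": [0,0,0],"fingers": -0.6},
])

```text
time_s: 20.88
tcp_pos: [0.3749, -0.2402, 0.0123]
eef_rot: [179.8, -0.0, -4.4]
contact_force: [-7.5, -15.4, 20.0]
gripper_width: 0.0183
gripper_force: 13.5
```

Contact starts at 29 mm opening with a -y reaction, so the bar lies a few mm to the -y side of the tool. I'll open, shift and close again.

play_rows([
  {"slide": [0,0,0],"delta_rot": [0,0,0],"fingers": 0},
  {"slide": [0,0,0],"delta_rot": [0,0,0],"fingers": 0},
  {"slide": [0,0.025,0],"delta_rot": [0,0,0],"fingers": 0},
  {"slide": [0,0,0],"delta_rot": [0,0,0],"fingers": 0},
  {"slide": [0,0,0],"delta_rot": [0,0,0],"fingers": -0.4},
  {"slide": [0,0,0],"delta_rot": [0,0,0],"fingers": -0.4},
  {"slide": [0,0,0],"delta_rot": [0,0,0],"fingers": -0.4},
])

```text
time_s: 21.75
tcp_pos: [0.3745, -0.2418, 0.0105]
eef_rot: [-180.0, 0.0, -4.5]
contact_force: [0.5, -0.4, 0.7]
gripper_width: 0.0268
gripper_force: 0.0
```

play_rows([
  {"slide": [0,0,0],"delta_rot": [0,0,0],"fingers": -0.5},
  {"slide": [0,0,0],"delta_rot": [0,0,0],"fingers": -0.6},
  {"slide": [0,0,0],"delta_rot": [0,0,0],"fingers": -0.6},
])

```text
time_s: 22.12
tcp_pos: [0.3746, -0.2421, 0.0107]
eef_rot: [180.0, -0.0, -4.5]
contact_force: [-1.0, -3.0, 2.5]
gripper_width: 0.0201
gripper_force: 10.0
```

That is a centred grip (20 mm opening, 10 N). I'll squeeze harder and lift.

play_rows([
  {"slide": [0,0.006,0],"delta_rot": [0,0,0],"fingers": -1},
  {"slide": [0,0,0],"delta_rot": [0,0,0],"fingers": -1},
  {"slide": [0,0,-0.05],"delta_rot": [0,0,0],"fingers": -1},
  {"slide": [0,0,-0.1],"delta_rot": [0,0,0],"fingers": -1},
  {"slide": [0,0,-0.2],"delta_rot": [0,0,0],"fingers": -1},
  {"slide": [0,0,-0.3],"delta_rot": [0,0,0],"fingers": -1},
  {"slide": [0,0,-0.3],"delta_rot": [0,0,0],"fingers": -1},
  {"slide": [0,0,0],"delta_rot": [0,0,0],"fingers": -1},
], squeeze=30)

```text
time_s: 23.12
tcp_pos: [0.3766, -0.2433, 0.1567]
eef_rot: [179.9, -0.4, -4.5]
contact_force: [-0.4, -0.7, -2.6]
gripper_width: 0.0191
gripper_force: 28.6
```

```bash
cat >> h.py <<'E'
def ends(c,cen,yaw,z,kx=.09,fill=None):
    """brass mask in straightened map at height z round cen: along/across extent"""
    g=np.mgrid[-.12:.12:.001,-.03:.03:.001];u=np.array([np.cos(yaw),np.sin(yaw)]);v=np.array([-u[1],u[0]])
    X=np.stack([cen[0]+g[0]*u[0]+g[1]*v[0],cen[1]+g[0]*u[1]+g[1]*v[1],0*g[0]+z],-1)
    uv=px(c,X).astype(np.float32).reshape(g.shape[1:]+(2,))
    im=cv2.remap(c["image"],uv[...,0],uv[...,1],cv2.INTER_LINEAR)
    return im
E
python3 - <<'E'
from h import *
x=r.get_state();print(x["tcp_pos"],x["contact_force"],x["gripper_width"])
s=r.capture("side");t=r.capture("top")
p=x["tcp_pos"];yaw=np.radians(x["eef_rot"][2]);C=np.array([p[0],p[1]])
a=ends(s,C,yaw,p[2]+.022);b=ends(t,C,yaw,p[2]+.03)
def brass(im):
    h=cv2.cvtColor(im,cv2.COLOR_BGR2HSV);return cv2.inRange(h,(15,110,70),(32,255,255))
for n,im in(("side",a),("top",b)):
    m=brass(im)
    row=(m>0).sum(1);print(n,"".join("#" if q>5 else "." for q in row[::3]))
    for lo,hi in((20,60),(180,220)):
        cc=np.where(m[lo:hi]>0)[1];print(lo,len(cc),cc.mean()-30 if len(cc) else None)
E
```

```text
[ 0.37659633 -0.24329624  0.15666288] [-0.42854919 -0.71697718 -2.61997828] 0.019135816195149997
side .......####.............#####...################################################
20 284 -17.528169014084508
180 1703 3.7375220199647714
top ....################............................#..###.#####...#################
20 1827 0.1904761904761898
180 1736 -1.1394009216589858
```

Run:
```python
from h import *
s=r.capture("side");t=r.capture("top")
yaw=np.radians(24.2);u=np.array([np.cos(yaw),np.sin(yaw)]);C=P-.06*u
out=[]
for n,c in(("side",s),("top",t)):
    im=ends(c,C,yaw,.051);out.append(im)
    g=cv2.cvtColor(im,cv2.COLOR_BGR2HSV).astype(int)
    f=im.astype(int).min(2)+0
    f=im[...,2].astype(int)+im[...,0]-im[...,1]   # red+blue-green: white vs green
    for lo,hi in((60,90),(90,120),(120,150),(150,175),(205,250)):
        q=f[lo:hi].mean(0);h=(q.max()+np.percentile(q,15))/2;w=np.where(q>h)[0]
        print(n,lo-120-60,q[::4].round().astype(int).tolist(),"centre",w.min()-30,w.max()-30)
cv2.imwrite("pics/j.png",np.vstack([cv2.resize(cv2.rotate(o,cv2.ROTATE_90_COUNTERCLOCKWISE),None,fx=3.3,fy=3.3) for o in out]))
```

```text
side -120 [109, 107, 103, 117, 168, 229, 244, 235, 230, 242, 234, 214, 219, 229, 239] centre -13 29
side -90 [39, 37, 50, 104, 176, 236, 247, 235, 230, 237, 173, 82, 70, 71, 71] centre -15 10
side -60 [41, 38, 52, 104, 172, 232, 244, 233, 230, 233, 160, 79, 70, 69, 69] centre -15 10
side -30 [58, 58, 67, 107, 167, 226, 238, 219, 218, 225, 156, 96, 90, 88, 87] centre -14 10
side 25 [39, 41, 59, 113, 174, 230, 238, 217, 220, 224, 138, 70, 61, 55, 49] centre -15 9
top -120 [55, 45, 39, 43, 50, 92, 147, 161, 150, 147, 139, 91, 69, 69, 72] centre -9 13
top -90 [38, 36, 33, 33, 41, 95, 154, 167, 150, 145, 132, 74, 44, 42, 42] centre -9 12
top -60 [37, 36, 32, 31, 39, 90, 146, 158, 146, 142, 130, 75, 44, 41, 41] centre -9 12
top -30 [40, 40, 39, 42, 51, 98, 147, 151, 132, 137, 128, 88, 73, 69, 65] centre -10 13
top 25 [38, 36, 36, 38, 46, 92, 139, 144, 130, 132, 116, 66, 45, 41, 39] centre -10 11
```

View pics/j.png

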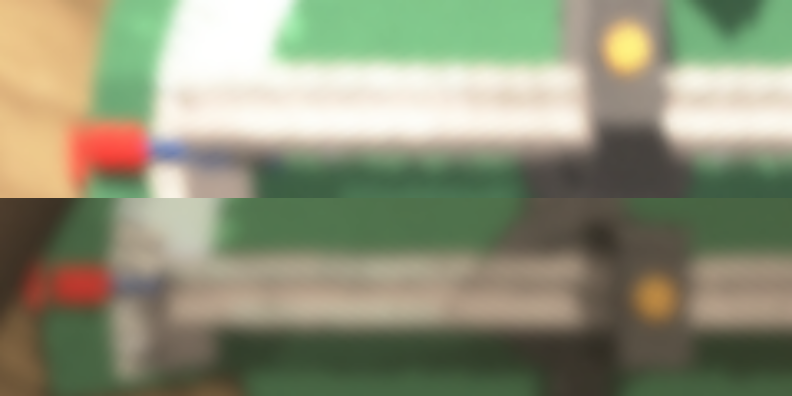

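The straightened views show the pointer in line with the rider in both cameras, and the rail at 24.2° within about 1.5 mm of my estimate. To avoid jamming the fingers on the rail, I'll set the bar back, grip it higher and lift again.

play_rows([
  {"slide": [0,0,0.3],"delta_rot": [0,0,0],"fingers": -1},
  {"slide": [0,0,0.3],"delta_rot": [0,0,0],"fingers": -1},
  {"slide": [0,0,0.2],"delta_rot": [0,0,0],"fingers": -1},
  {"slide": [0,0,0.1],"delta_rot": [0,0,0],"fingers": -1},
  {"slide": [0,0,0.04],"delta_rot": [0,0,0],"fingers": -1},
  {"slide": [0,0,0],"delta_rot": [0,0,0],"fingers": -1},
])

```text
time_s: 24.08
tcp_pos: [0.3737, -0.2427, 0.0115]
eef_rot: [-180.0, 0.1, -4.5]
contact_force: [0.4, 0.7, -2.2]
gripper_width: 0.0194
gripper_force: 28.6
```

play_rows([
  {"slide": [0,0,0],"delta_rot": [0,0,0],"fingers": -0.3},
  {"slide": [0,0,0],"delta_rot": [0,0,0],"fingers": -0.3},
  {"slide": [0,0,-0.04],"delta_rot": [0,0,0],"fingers": -0.3},
  {"slide": [0,0,-0.03],"delta_rot": [0,0,0],"fingers": -0.3},
  {"slide": [0,0,0],"delta_rot": [0,0,0],"fingers": -0.3},
])

```text
time_s: 24.7
tcp_pos: [0.375, -0.2429, 0.0232]
eef_rot: [180.0, -0.1, -4.5]
contact_force: [-0.7, 0.1, 0.8]
gripper_width: 0.0311
gripper_force: 0.0
```

Run:
```python
from h import *
x=r.get_state()
for k in("tcp_pos","eef_rot","contact_force","gripper_width"):print(k,np.round(x[k],4))
```

```text
tcp_pos [ 0.375  -0.2429  0.0232]
eef_rot [ 1.799925e+02 -8.470000e-02 -4.522400e+00]
contact_force [-0.6642  0.0847  0.7951]
gripper_width 0.0311
```

play_rows([
  {"slide": [0,0,0.007],"delta_rot": [0,0,0],"fingers": -0.5},
  {"slide": [0,0,0],"delta_rot": [0,0,0],"fingers": -0.7},
  {"slide": [0,0,0],"delta_rot": [0,0,0],"fingers": -1},
  {"slide": [0,0,0],"delta_rot": [0,0,0],"fingers": -1},
])

```text
time_s: 25.2
tcp_pos: [0.3744, -0.2428, 0.0214]
eef_rot: [180.0, 0.0, -4.5]
contact_force: [0.2, 0.3, 0.2]
gripper_width: 0.0014
gripper_force: 0.0
```

play_rows([
  {"slide": [0,0,-0.05],"delta_rot": [0,0,0],"fingers": -1},
  {"slide": [0,0,-0.1],"delta_rot": [0,0,0],"fingers": -1},
  {"slide": [0,0,-0.2],"delta_rot": [0,0,0],"fingers": -1},
  {"slide": [0,0,-0.25],"delta_rot": [0,0,-1],"fingers": -1},
  {"slide": [0,0,-0.2],"delta_rot": [0,0,-1],"fingers": -1},
  {"slide": [0,0,0],"delta_rot": [0,0,-1],"fingers": -1},
  {"slide": [0,0,0],"delta_rot": [0,0,-1],"fingers": -1},
  {"slide": [0,0,0],"delta_rot": [0,0,-1],"fingers": -1},
])

```text
time_s: 26.2
tcp_pos: [0.3744, -0.2428, 0.1422]
eef_rot: [180.0, -0.0, 18.5]
contact_force: [-0.5, -0.2, -1.1]
gripper_width: 0.0007
gripper_force: 0.0
```

The fingers shut above the bar. The three pinch readings all put the pads' lower edge about 24 mm above the reported TCP, so I have to grip much lower. I'll turn back and descend, watching the force.

play_rows([
  {"slide": [0,0,0],"delta_rot": [0,0,1],"fingers": 0.2},
  {"slide": [0,0,0],"delta_rot": [0,0,1],"fingers": 0.2},
  {"slide": [0,0,0],"delta_rot": [0,0,1],"fingers": 0.2},
  {"slide": [0,0,0],"delta_rot": [0,0,1],"fingers": 0.2},
  {"slide": [0,0,0],"delta_rot": [0,0,1],"fingers": 0.2},
  {"slide": [0,0,0.3],"delta_rot": [0,0,0],"fingers": 0.2},
  {"slide": [0,0,0.3],"delta_rot": [0,0,0],"fingers": 0.2},
  {"slide": [0,0,0],"delta_rot": [0,0,0],"fingers": 0.2},
])

```text
time_s: 27.2
tcp_pos: [0.3719, -0.2423, 0.0497]
eef_rot: [-180.0, 0.4, -4.5]
contact_force: [-0.1, -0.9, 0.9]
gripper_width: 0.0527
gripper_force: 0.0
```

play_rows([
  {"slide": [0,0,0.15],"delta_rot": [0,0,0],"fingers": 0.2},
  {"slide": [0,0,0.1],"delta_rot": [0,0,0],"fingers": 0.2},
  {"slide": [0,0,0.03],"delta_rot": [0,0,0],"fingers": 0.2},
  {"slide": [0,0,0.02],"delta_rot": [0,0,0],"fingers": 0.2},
  {"slide": [0,0,0.01],"delta_rot": [0,0,0],"fingers": 0.2},
  {"slide": [0,0,0],"delta_rot": [0,0,0],"fingers": 0.2},
])

```text
time_s: 27.95
tcp_pos: [0.3747, -0.2428, 0.0055]
eef_rot: [180.0, -0.0, -4.5]
contact_force: [0.5, 0.2, 0.4]
gripper_width: 0.0526
gripper_force: 0.0
```

play_rows([
  {"slide": [0,0,0.015],"delta_rot": [0,0,0],"fingers": 0.2},
  {"slide": [0,0,0.01],"delta_rot": [0,0,0],"fingers": 0.2},
  {"slide": [0,0,0],"delta_rot": [0,0,0],"fingers": 0.2},
])

```text
time_s: 28.32
tcp_pos: [0.3742, -0.2427, 0.0011]
eef_rot: [-180.0, 0.0, -4.5]
contact_force: [-0.2, -0.3, 1.3]
gripper_width: 0.0526
gripper_force: 0.0
```

play_rows([
  {"slide": [0,0,0],"delta_rot": [0,0,0],"fingers": -0.2},
  {"slide": [0,0,0],"delta_rot": [0,0,0],"fingers": -0.4},
  {"slide": [0,0,0],"delta_rot": [0,0,0],"fingers": -0.6},
  {"slide": [0,0,0],"delta_rot": [0,0,0],"fingers": -1},
  {"slide": [0,0,0],"delta_rot": [0,0,0],"fingers": -1},
  {"slide": [0,0,0],"delta_rot": [0,0,0],"fingers": -1},
])

```text
time_s: 29.08
tcp_pos: [0.3744, -0.2428, 0.0013]
eef_rot: [180.0, 0.0, -4.5]
contact_force: [0.2, -1.0, -0.1]
gripper_width: 0.0211
gripper_force: 30.0
```

Full-diameter grip (21 mm, no side force). I'll lift, carry it to the rail and turn.

play_rows([
  {"slide": [0,0,-0.05],"delta_rot": [0,0,0],"fingers": -1},
  {"slide": [0,0,-0.1],"delta_rot": [0,0,0],"fingers": -1},
  {"slide": [0,0,-0.2],"delta_rot": [0,0,0],"fingers": -1},
  {"slide": [0,0,-0.3],"delta_rot": [0,0,0],"fingers": -1},
  {"slide": [0.22,-0.24,-0.1],"delta_rot": [0,0,0],"fingers": -1},
  {"slide": [0.22,-0.24,0],"delta_rot": [0,0,0],"fingers": -1},
  {"slide": [0.22,-0.24,0],"delta_rot": [0,0,0],"fingers": -1},
  {"slide": [0.22,-0.24,0],"delta_rot": [0,0,0],"fingers": -1},
])

```text
time_s: 30.08
tcp_pos: [0.5181, -0.1084, 0.1143]
eef_rot: [-180.0, -0.0, -4.5]
contact_force: [1.1, 0.4, -1.8]
gripper_width: 0.0212
gripper_force: 30.0
```

play_rows([
  {"slide": [0.22,-0.24,0],"delta_rot": [0,0,0],"fingers": -1},
  {"slide": [0,0,0],"delta_rot": [0,0,-1],"fingers": -1},
  {"slide": [0,0,0],"delta_rot": [0,0,-1],"fingers": -1},
  {"slide": [0,0,0],"delta_rot": [0,0,-1],"fingers": -1},
  {"slide": [0,0,0],"delta_rot": [0,0,-1],"fingers": -1},
  {"slide": [0,0,0],"delta_rot": [0,0,-1],"fingers": -1},
  {"slide": [0,0,0],"delta_rot": [0,0,-1],"fingers": -1},
  {"slide": [0,0,0],"delta_rot": [0,0,-0.26],"fingers": -1},
])

```text
time_s: 31.08
tcp_pos: [0.5528, -0.0763, 0.1139]
eef_rot: [-180.0, 0.0, 24.2]
contact_force: [0.4, 0.2, -1.3]
gripper_width: 0.021
gripper_force: 30.0
```

play_rows([
  {"slide": [0,0,0],"delta_rot": [0,0,0],"fingers": -1},
  {"slide": [0,0,0],"delta_rot": [0,0,0],"fingers": -1},
])

```text
time_s: 31.32
tcp_pos: [0.553, -0.0764, 0.1138]
eef_rot: [-180.0, 0.0, 24.1]
contact_force: [0.8, -0.0, -1.9]
gripper_width: 0.0212
gripper_force: 30.0
```

Run:
```python
from h import *
x=r.get_state()
for k in("tcp_pos","eef_rot","contact_force","gripper_width"):print(k,np.round(x[k],4))
p=np.array(x["tcp_pos"]);yaw=np.radians(x["eef_rot"][2]);u=np.array([np.cos(yaw),np.sin(yaw)])
for n in("side","top"):
    c=r.capture(n)
    # axis profile: brass along the bar at top line
    im=ends(c,p[:2],yaw,p[2]+.035)
    sat=(im[...,2].astype(int)-im[...,0])
    print(n,sat[::6,18:43].mean(1).round().astype(int).tolist())
    for lo,hi in((55,85),(155,185)):print(sat[lo:hi].mean(0)[::3].round().astype(int).tolist())
```

```text
tcp_pos [ 0.553  -0.0764  0.1138]
eef_rot [-1.799965e+02  2.200000e-03  2.410510e+01]
contact_force [ 0.7846 -0.0472 -1.8857]
gripper_width 0.0212
side [77, 4, 12, 52, 89, 94, 96, 114, 126, 125, 98, 17, 3, 23, 29, 1, 2, 2, 2, 2, 2, 5, 23, 21, 17, 99, 104, 113, 129, 128, 125, 126, 88, 15, 13, 17, 24, 22, 18, 13]
[5, 6, 11, 25, 40, 50, 57, 57, 46, 38, 38, 41, 38, 36, 36, 37, 38, 37, 36, 38]
[-11, -10, -10, -7, 12, 66, 120, 143, 147, 144, 140, 137, 119, 72, 37, 43, 60, 76, 86, 93]
top [67, 65, 65, 63, 61, 62, 64, 60, 76, 76, 75, 76, 76, 76, 76, 74, 48, 16, 20, 38, 32, 24, 23, 25, 31, 40, 40, 33, 26, 21, 21, 21, 20, 20, 21, 20, 20, 20, 20, 21]
[43, 44, 42, 33, 23, 25, 35, 59, 84, 94, 96, 92, 84, 68, 44, 33, 32, 32, 32, 32]
[20, 20, 19, 19, 20, 19, 20, 21, 22, 24, 26, 29, 32, 34, 36, 38, 40, 40, 39, 37]
```

play_rows([
  {"slide": [0,0,0.2],"delta_rot": [0,0,0],"fingers": -1},
  {"slide": [0,0,0.2],"delta_rot": [0,0,0],"fingers": -1},
  {"slide": [0,0,0.1],"delta_rot": [0,0,0],"fingers": -1},
  {"slide": [0,0,0.03],"delta_rot": [0,0,0],"fingers": -1},
  {"slide": [0,0,0.01],"delta_rot": [0,0,0],"fingers": -1},
  {"slide": [0,0,0.01],"delta_rot": [0,0,0],"fingers": -1},
  {"slide": [0,0,0],"delta_rot": [0,0,0],"fingers": -1},
])

```text
time_s: 32.3
tcp_pos: [0.5535, -0.0763, 0.0319]
eef_rot: [180.0, -0.1, 24.2]
contact_force: [0.2, -0.7, -1.8]
gripper_width: 0.021
gripper_force: 30.0
```

play_rows([
  {"slide": [0,0,0.01],"delta_rot": [0,0,0],"fingers": -1},
  {"slide": [0,0,0.007],"delta_rot": [0,0,0],"fingers": -1},
  {"slide": [0,0,0],"delta_rot": [0,0,0],"fingers": -1},
])

```text
time_s: 32.67
tcp_pos: [0.5534, -0.0764, 0.0294]
eef_rot: [180.0, -0.0, 24.2]
contact_force: [-1.9, -0.2, 5.8]
gripper_width: 0.0208
gripper_force: 30.0
```

The bar is touching the V. I'll let go, lift, go back 60 mm toward its rear end and lower.

play_rows([
  {"slide": [0,0,0],"delta_rot": [0,0,0],"fingers": -0.3},
  {"slide": [0,0,0],"delta_rot": [0,0,0],"fingers": 0},
  {"slide": [0,0,0],"delta_rot": [0,0,0],"fingers": 0},
  {"slide": [0,0,-0.2],"delta_rot": [0,0,0],"fingers": 0},
  {"slide": [0,0,-0.1],"delta_rot": [0,0,0],"fingers": 0},
  {"slide": [-0.2,0,0],"delta_rot": [0,0,0],"fingers": 0},
  {"slide": [-0.2,0,0],"delta_rot": [0,0,0],"fingers": 0},
  {"slide": [0,0,0],"delta_rot": [0,0,0],"fingers": 0},
])

```text
time_s: 33.67
tcp_pos: [0.4966, -0.1014, 0.0738]
eef_rot: [-180.0, 0.0, 24.1]
contact_force: [0.9, 0.6, 0.2]
gripper_width: 0.044
gripper_force: 0.0
```

Run:
```python
from h import *
x=r.get_state()
for k in("tcp_pos","eef_rot","contact_force","gripper_width"):print(k,np.round(x[k],4))
yaw=np.radians(24.2);u=np.array([np.cos(yaw),np.sin(yaw)]);C=P-.09*u
for n in("side","top"):
    c=r.capture(n);im=ends(c,C,yaw,.067);sat=(im[...,2].astype(int)-im[...,0])
    print(n,sat[::6,23:38].mean(1).round().astype(int).tolist())
    for lo,hi in((120,150),(150,185)):print(sat[lo:hi].mean(0)[::3].round().astype(int).tolist())
angles()
```

```text
tcp_pos [ 0.4966 -0.1014  0.0738]
eef_rot [-1.799736e+02  9.200000e-03  2.411020e+01]
contact_force [0.8622 0.5991 0.2487]
gripper_width 0.044
side [1, 1, 1, 2, 2, 2, 2, 3, 15, 33, 37, 28, 105, 128, 127, 135, 116, 109, 119, 128, 137, 136, 137, 137, 137, 136, 136, 136, 136, 137, 135, 135, 55, 17, 26, 25, 66, 81, 40, 20]
[-4, 5, 19, 31, 49, 87, 128, 146, 146, 141, 138, 137, 124, 57, 1, -9, -10, -9, -7, -7]
[-4, 5, 19, 32, 51, 92, 132, 146, 146, 141, 138, 138, 120, 49, -1, -9, -9, -9, -9, -9]
top [46, 45, 45, 45, 39, 43, 28, 28, 40, 45, 33, 23, 20, 20, 21, 20, 20, 21, 20, 20, 20, 20, 20, 21, 21, 20, 20, 23, 32, 43, 42, 73, 56, 40, 30, 25, 30, 90, 87, 36]
[18, 18, 18, 18, 18, 18, 19, 19, 20, 20, 21, 21, 21, 21, 22, 22, 25, 31, 40, 47]
[20, 21, 22, 22, 23, 25, 26, 28, 30, 31, 32, 33, 34, 35, 37, 39, 40, 40, 40, 40]
top red attempt to get argmax of an empty sequence
top blue attempt to get argmax of an empty sequence
side red [293.6 207. ] [291, 205, 6, 6, 24] ang 24.23 r 0.1495
side blue [298.1 209.4] [297, 209, 3, 2, 5] ang 24.31 r 0.1379
```

play_rows([
  {"slide": [0,0,0.2],"delta_rot": [0,0,0],"fingers": 0},
  {"slide": [0,0,0.09],"delta_rot": [0,0,0],"fingers": 0},
  {"slide": [0,0,0],"delta_rot": [0,0,0],"fingers": -0.3},
  {"slide": [0,0,0],"delta_rot": [0,0,0],"fingers": -0.4},
  {"slide": [0,0,0],"delta_rot": [0,0,0],"fingers": -0.6},
  {"slide": [0,0,0],"delta_rot": [0,0,0],"fingers": -1},
  {"slide": [0,0,0],"delta_rot": [0,0,0],"fingers": -1},
], squeeze=12)

```text
time_s: 34.75
tcp_pos: [0.4989, -0.1008, 0.0308]
eef_rot: [180.0, -0.1, 24.2]
contact_force: [-0.3, 1.2, 1.7]
gripper_width: 0.0215
gripper_force: 12.0
```

play_rows([
  {"slide": [0.05,0,0],"delta_rot": [0,0,0],"fingers": -1},
  {"slide": [0.08,0,0],"delta_rot": [0,0,0],"fingers": -1},
  {"slide": [0.08,0,0],"delta_rot": [0,0,0],"fingers": -1},
  {"slide": [0.08,0,0],"delta_rot": [0,0,0],"fingers": -1},
  {"slide": [0.08,0,0],"delta_rot": [0,0,0],"fingers": -1},
])

```text
time_s: 35.38
tcp_pos: [0.5442, -0.0802, 0.0299]
eef_rot: [-179.9, 0.5, 24.1]
contact_force: [-13.8, -6.1, 13.7]
gripper_width: 0.0215
gripper_force: 12.0
```

play_rows([
  {"slide": [0.08,0,0],"delta_rot": [0,0,0],"fingers": -1},
  {"slide": [0.08,0,0],"delta_rot": [0,0,0],"fingers": -1},
  {"slide": [0.08,0,0],"delta_rot": [0,0,0],"fingers": -1},
  {"slide": [0.04,0,0],"delta_rot": [0,0,0],"fingers": -1},
  {"slide": [0,0,0],"delta_rot": [0,0,0],"fingers": -1},
])

```text
time_s: 36.0
tcp_pos: [0.5846, -0.0624, 0.0299]
eef_rot: [-180.0, 0.3, 24.1]
contact_force: [-7.2, -3.6, 7.9]
gripper_width: 0.0219
gripper_force: 12.0
```

```bash
cat >> h.py <<'E'
def barprof():
    yaw=np.radians(24.2);u=np.array([np.cos(yaw),np.sin(yaw)])
    for n in("side","top"):
        c=r.capture(n)
        for o in(-.07,.06):
            im=ends(c,P+o*u,yaw,.067);sat=(im[...,2].astype(int)-im[...,0])
            print(n,"from",o*1e3-120,"step6",sat[::6,23:38].mean(1).round().astype(int).tolist())
    x=r.get_state();p=np.array(x["tcp_pos"]);print("tcp along",(p[:2]-P)@u,p[2],x["contact_force"],x["gripper_width"])
E
python3 -c "
from h import *
barprof()"
```

```text
side from -190.0 step6 [97, 98, 98, 97, 96, 96, 97, 56, -7, -9, 1, 19, 22, 26, 6, 2, 10, 45, 4, 2, 2, 2, 2, 2, 2, 3, 9, 18, 139, 135, 134, 134, 52, 80, 75, 57, 133, 133, 132, 133]
side from -60.0 step6 [2, 2, 3, 2, 8, 9, 111, 137, 134, 135, 94, 67, 81, 47, 128, 133, 132, 133, 132, 132, 132, 132, 95, 13, 11, 12, 16, 30, 62, 73, 75, 76, 79, 81, 81, 83, 84, 83, 79, 78]
top from -190.0 step6 [46, 46, 49, 72, 54, 74, 72, 41, 22, 24, 28, 33, 32, 31, 31, 31, 31, 31, 28, 18, 14, 13, 19, 43, 31, 22, 22, 23, 24, 35, 46, 37, 24, 20, 20, 21, 20, 21, 20, 20]
top from -60.0 step6 [15, 36, 38, 22, 22, 22, 22, 30, 43, 42, 27, 21, 20, 21, 20, 21, 21, 20, 20, 20, 20, 20, 20, 21, 21, 20, 23, 29, 42, 51, 57, 59, 57, 55, 55, 50, 50, 52, 53, 59]
tcp along -0.05733735830566769 0.02995368885136447 [-6.75785234 -3.41879762  7.67874421] 0.02161043515924555
```

The bar's front end is at +75 mm, so 20 mm remain. I'll continue gently.

play_rows([
  {"slide": [0.04,0,-0.003],"delta_rot": [0,0,0],"fingers": -1},
  {"slide": [0.04,0,0],"delta_rot": [0,0,0],"fingers": -1},
  {"slide": [0.03,0,0],"delta_rot": [0,0,0],"fingers": -1},
  {"slide": [0.02,0,0],"delta_rot": [0,0,0],"fingers": -1},
])

```text
time_s: 36.6
tcp_pos: [0.6055, -0.0528, 0.0304]
eef_rot: [-180.0, 0.0, 24.2]
contact_force: [0.4, -0.7, -0.3]
gripper_width: 0.0216
gripper_force: 12.0
```

```bash
python3 -c "
from h import *
barprof()" | grep -e "-60" -e tcp
```

```text
side from -60.0 step6 [15, 1, 2, 2, 2, 2, 2, 2, 9, 9, 13, 66, 81, 46, 128, 134, 134, 134, 133, 133, 133, 133, 133, 132, 132, 133, 82, 31, 62, 73, 75, 76, 78, 81, 81, 83, 84, 83, 79, 78]
top from -60.0 step6 [30, 20, 15, 13, 13, 16, 36, 32, 22, 21, 22, 22, 25, 39, 46, 32, 22, 20, 20, 20, 20, 20, 20, 20, 19, 19, 20, 20, 20, 20, 20, 21, 24, 33, 46, 50, 50, 52, 53, 59]
tcp along -0.03433407501087241 0.030494065966476143 [ 0.70612404  0.25846747 -1.57853443] 0.02135381621217669
```

play_rows([
  {"slide": [0.015,0,0],"delta_rot": [0,0,0],"fingers": -1},
  {"slide": [0.01,0,0],"delta_rot": [0,0,0],"fingers": -1},
])

```text
time_s: 36.95
tcp_pos: [0.606, -0.0525, 0.0303]
eef_rot: [-180.0, 0.3, 24.1]
contact_force: [-8.4, -5.6, 4.3]
gripper_width: 0.0214
gripper_force: 12.0
```

```bash
python3 -c "
from h import *
barprof()" | grep -e "-60" -e tcp
```

```text
side from -60.0 step6 [25, 1, 2, 2, 2, 2, 3, 2, 7, 9, 12, 67, 81, 46, 128, 134, 134, 135, 133, 133, 133, 133, 133, 132, 132, 133, 94, 31, 63, 73, 75, 76, 78, 81, 81, 83, 84, 83, 79, 78]
top from -60.0 step6 [30, 22, 16, 13, 13, 14, 26, 39, 25, 21, 21, 22, 23, 29, 43, 43, 30, 21, 21, 21, 20, 20, 20, 20, 19, 19, 19, 19, 20, 20, 20, 20, 22, 26, 39, 49, 50, 53, 53, 59]
tcp along -0.03383423755389085 0.030276137245319357 [-6.52353347 -3.63051733  1.47943772] 0.021608317776505046
```

play_rows([
  {"slide": [0.01,0,0],"delta_rot": [0,0,0],"fingers": -1},
  {"slide": [0.015,0,0],"delta_rot": [0,0,0],"fingers": -1},
], squeeze=20)

```text
time_s: 37.3
tcp_pos: [0.606, -0.0526, 0.03]
eef_rot: [-179.9, 0.6, 24.1]
contact_force: [-17.0, -10.6, 13.1]
gripper_width: 0.0213
gripper_force: 20.0
```

```bash
python3 -c "
from h import *
barprof()" | grep -e "side from -60" -e tcp
```

```text
side from -60.0 step6 [32, 1, 2, 2, 2, 2, 2, 2, 6, 9, 10, 67, 81, 46, 128, 133, 133, 134, 133, 133, 132, 133, 133, 134, 132, 132, 94, 31, 62, 73, 75, 76, 79, 81, 81, 82, 84, 83, 79, 78]
tcp along -0.03388840856140154 0.030023264843518735 [-14.9167223   -8.42858858  10.3700804 ] 0.02136319546063646
```

The bar is against the stop: the force climbs with no further motion. I'll release, lift away and check.

play_rows([
  {"slide": [0,0,0],"delta_rot": [0,0,0],"fingers": -0.3},
  {"slide": [0,0,0],"delta_rot": [0,0,0],"fingers": 0.1},
  {"slide": [0,0,0],"delta_rot": [0,0,0],"fingers": 0.1},
  {"slide": [0,0,-0.2],"delta_rot": [0,0,0],"fingers": 0.1},
  {"slide": [0,0,-0.3],"delta_rot": [0,0,0],"fingers": 0.1},
  {"slide": [-0.3,0,-0.2],"delta_rot": [0,0,0],"fingers": 0.1},
  {"slide": [-0.3,0,0],"delta_rot": [0,0,0],"fingers": 0.1},
  {"slide": [0,0,0],"delta_rot": [0,0,0],"fingers": 0.1},
])

```text
time_s: 38.4
tcp_pos: [0.5279, -0.0874, 0.1367]
eef_rot: [-180.0, -0.1, 24.1]
contact_force: [1.2, 0.4, 0.2]
gripper_width: 0.0481
gripper_force: 0.0
```

```bash
python3 -c "
from h import *
barprof();angles()"
```

```text
side from -190.0 step6 [16, 16, 16, 16, 17, 16, 19, 18, 17, 17, 18, 35, 25, 18, 17, 18, 20, 11, 10, 11, 9, 9, 14, 108, 136, 128, 132, 136, 136, 136, 135, 135, 51, 80, 75, 57, 134, 134, 133, 134]
side from -60.0 step6 [9, 73, 135, 130, 129, 135, 136, 136, 135, 136, 93, 66, 81, 46, 128, 133, 133, 134, 132, 132, 133, 132, 132, 131, 131, 132, 92, 30, 62, 72, 74, 75, 77, 80, 79, 81, 83, 82, 78, 77]
top from -190.0 step6 [47, 47, 50, 72, 55, 74, 73, 41, 20, 16, 16, 32, 37, 27, 23, 25, 29, 39, 46, 40, 29, 22, 22, 22, 20, 21, 21, 21, 21, 21, 21, 22, 21, 21, 21, 21, 23, 30, 40, 45]
top from -60.0 step6 [21, 22, 20, 21, 21, 21, 22, 21, 21, 22, 21, 21, 22, 21, 22, 27, 37, 45, 43, 74, 123, 127, 127, 126, 126, 124, 72, 30, 51, 58, 59, 59, 57, 55, 54, 51, 49, 52, 53, 58]
tcp along -0.11682669917193439 0.1363681268392001 [1.12688582 0.05692994 0.14184031] 0.04835126394722431
top red [349.6 227. ] [347, 224, 7, 9, 31] ang 23.64 r 0.1553
top blue attempt to get argmax of an empty sequence
side red [290.8 206.4] [285, 203, 12, 8, 61] ang 24.63 r 0.1562
side blue [298.1 209.4] [297, 209, 4, 2, 6] ang 24.27 r 0.1377
```

The bar is at the stop and the pointer is still on the rider. One last check of the knob's angle.

Run:
```python
from h import *
for n in("side","top"):
    c=r.capture(n);b=px(c,[[.631,.05,.062]])[0].astype(int)
    im=c["image"].astype(int);m=((im[...,2]-im[...,0])>70)&((im[...,2]-im[...,1])>35)
    M=np.zeros_like(m);M[b[1]-16:b[1]+16,b[0]-16:b[0]+16]=1;v,u=np.where(m&M)
    if len(u)<10: print(n,len(u));continue
    w=np.array([ray(c,(a,d),.06)[:2] for a,d in zip(u,v)]);W=w-w.mean(0);d=np.linalg.svd(W)[2][0]
    print(n,len(u),w.mean(0).round(4),np.degrees(np.arctan(d[1]/d[0])).round(1))
```

```text
side 607 [0.6286 0.0553] -10.1
top 0
```

Run:
```python
from h import *
for n in("side","top"):
  c=r.capture(n);b=px(c,[[.631,.05,.055]])[0].astype(int)
  for nm,img in(("start",cv2.imread(f"pics/{n}0.png")),("now",c["image"])):
    h=cv2.cvtColor(img,cv2.COLOR_BGR2HSV);m=cv2.inRange(h,(5,195,90),(16,255,255))
    M=np.zeros_like(m);M[b[1]-16:b[1]+16,b[0]-16:b[0]+16]=1;v,u=np.where((m*M)>0)
    if len(u)<10: print(n,nm,len(u));continue
    w=np.array([ray(c,(a,d),.06)[:2] for a,d in zip(u,v)]);d=np.linalg.svd(w-w.mean(0))[2][0]
    print(n,nm,len(u),w.mean(0).round(4),np.degrees(np.arctan(d[1]/d[0])).round(1))
```

```text
side start 71 [0.6377 0.0365] -21.5
side now 67 [0.6372 0.0372] -21.9
top start 0
top now 0
```

The knob is back at its starting angle (-21.9° against -21.5°), which is the tight position. I'll hand in.

```bash
python3 -c "
from plant import r
print(r.close_job())"
```

```text
the job is handed in; nothing more can be done
None
```

I handed the job in at about 39 s: the pointer stands at the red rider (within about 0.5° in the side camera), the knob is tight again, and the bar lies under the bridge with its front end against the stop.

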